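Set the denture brush to dry over its drip tray

TASK

Slide the white drip tray along the shelf, without lifting it, so that the tier stand's low chrome rod goes through the eye at the tray's front and the tray sits squarely right up against the stand. Then take the denture brush out of its ceramic stand and hang it by its eye on the stand's high rod, so that it drips into the tray. Leave everything else on the shelf where it is.

Things in the scene. Friction and masses are not known exactly. Their poses are not given: they have to be found in the camera images.
- tier_stand: Fixed stand of clear acrylic tiers, 170 deep x 200 wide x 250 mm high, on the left. Origin: table height, middle of its front face; x points into the stand (roughly world +y), z up. The front of its 30 mm high foot is the plane x = 0; the tray stops there. A chrome upright 20 mm wide, 250 mm high, mid-front, carries a low and a high level rod that stick out along -x at y = 0.
- low_rod_tip (a point): Free end, on its axis, of the low chrome rod: 10 mm thick, 55 mm long (tip at x = -55, y = 0, z = 48 mm in the stand's frame).
- high_rod_tip (a point): Free end, on its axis, of the high chrome rod: 9 mm thick, 65 mm long (tip at x = -65, y = 0, z = 235 mm in the stand's frame).
- drip_tray: Loose white plastic open tray, 130 (x) by 120 mm (y), walls 26 mm high, walls and floor 4 mm thick, 0.25 kg. Origin: centre of its underside; +x points to its front wall, which carries a steel lug with an eye and at the start looks roughly towards the stand. Fully home, its origin is at x = -65, y = 0 mm in the stand's frame, its x along the stand's x.
- tray_eye (a point): Centre of the round 20 mm eye in the tray's lug: x = 62, y = 0, z = 48 mm in the tray's frame; the eye's axis is the tray's x. The lug is 40 mm wide, 6 mm thick and stands from 26 to 70 mm above the table.
- denture_brush: Loose chrome denture brush, 0.09 kg, 167 mm long, upright, head down, in the brush stand. Origin: centre of the head's underside; z up the handle. Head 42 mm high, 40 mm along x, 18 mm along y; handle 8 (x) by 14 mm (y); on top a flat eye plate, 36 mm wide (y), 8 mm thick (x), z = 123 to 167 mm, whose flat sides can be gripped from above along y, leaving the eye free.
- brush_eye (a point): Centre of the brush's round 18 mm eye, x = 0, y = 0, z = 145 mm in the brush's frame; the eye runs along the brush's x. Hanging freely on the high rod it is about 231 mm above the table.
- brush_stand: Fixed white ceramic block 62 x 40 mm, 58 mm high, on a foot 85 x 65 mm, 6 mm high, on the robot's right, with an open well 46 mm (x) by 24 mm (y), 50 mm deep, that holds the brush head. Origin: centre of the underside.
- tumbler: Bystander: glass tumbler, 68 mm across, 95 mm high; stands beside the place where the tray docks. Origin: centre of its underside.
- soap_dish: Bystander: white ceramic soap dish with a bar of soap, 110 x 75 mm, 29 mm high, beside the place where the tray docks, on the other side from the tumbler. Origin: centre of its underside.
- pill_box: Bystander: lilac pill box, 150 x 36 mm, 23 mm high. Origin: centre of its underside.
- massage_roller: Bystander: wooden massage roller about 180 mm long, 72 mm wide, 44 mm high. Origin: on the table under the middle of its handle.
- lotion_bottle: Bystander: white bottle, 56 mm across, 170 mm high. Origin: centre of its underside.
- cream_jar: Bystander: amber jar, 60 mm across, 50 mm high. Origin: centre of its underside.
Not all that is in view belongs to the job. Several things have the shape of the denture_brush; the one meant has the colours described above.

How it is judged:
By the outcome, as a careful person would: the job done as asked, in the order asked, and still so for the second after the job is handed in, with the robot touching nothing.
It also fails if it takes over 72 s, if anything falls off the work surface, if the arm or the gripper's body presses on something with over 40 N, if the wrist force passes 120 N, or if a joint passes its speed limit or range.

ROBOT

A 6-joint arm with a two-finger parallel gripper is mounted at the origin on the work surface. World frame = base frame: x ahead of the robot, y to its left, z up, the work surface at z = 0. Lengths are in m, angles in rad, forces in N, time in s.
With the tool pointing down it reaches from about 0.4 to 0.825 m from the base axis. Payload 7 kg.
Tool frame: the origin (TCP) lies on the centre line of the jaws, within the pads' length; the fingertips stand 25 mm ahead of it and the grasp point (between the pads) lies 6 mm ahead of it; z points along the fingers, y is the line along which they close (so a half turn about z gives the same grasp; the last joint's range is limited). The gripper opens to 85 mm and grips with 20 to 120 N. Pads are 22 mm wide; open, the fingers measure 114 mm over their backs; the gripper's body (76 mm by 85 mm) begins 54 mm behind the grasp point. The pads swing forward as they close: fully open they stand 13 mm farther back than shut.
Start: joints at [-0.848, 0.359, 0.012, 0, -1.224, -0.288], TCP at [0.284, -0.612, 0.256] pointing down, gripper open.
Joint ranges: [-3.07, 3.07], [-1.43, 2.12], [-1.02, 1.25], [-3.03, 1.67], [-3.05, -0], [-3.03, 3.03]. Speed limits (rad/s): [2.39, 2.39, 3.01, 3.14, 3.14, 3.14].

INTERFACE

Orientations are given as a 3x3 rotation matrix whose columns are the frame's x, y, z axes.
In Python, from rig import get_obs, capture, job_done gives the robot as it stands.
- The arm moves only by the shell command python3 -m jog 'ROWS'. ROWS is a JSON object of lists of equal length, an entry for each row: "rot": the turn, a rotation vector about the world's x, y, z as a fraction of full scale, a list of three; "translation": the shift along the world's x, y, z as a fraction of full scale, a list of three; "grip": the opening, from -1 (shut) to 1 (fully open). In form: {"rot": [[ax, ay, az], ...], "translation": [[x, y, z], ...], "grip": [grip, ...]}. A call has 1 to 10 rows; each row shifts and turns the commanded pose from where the row before left it; what a row does not reach is not made up. Full scale, the value 1, is 100 mm for a shift and pi/2 rad for a turn. A row lasts 1/12 s, in which the tool goes at most 41.7 mm and 7.16 degrees, less where a joint would pass 70% of its speed; a pose out of reach is approached as far as the arm can. A call with a number of a shift or a turn outside -1 to 1 is refused whole. A call with a gripper value outside its range is refused whole. The fingers move at their own pace and stop on an object; the grip force is fixed at half the most. Time passes only in rows, so rows that do not move let the fingers close. It gives the time, the measured TCP pose, the force, the opening and the grip force at its end, in the units of the state.
- get_obs(): the state, without advancing time (a new reading comes with each control period).
- capture(name): name is "scene" or "top" or "wrist"; returns a dict with "img" (420x560x3 uint8, red, green, blue), "K" (3x3 intrinsics, pixels), "R" (3x3) and "t" (3): a world point X has camera coordinates R X + t; the wrist camera has in their place "tool_from_camera" (4x4, takes a point from camera to tool coordinates, whose origin is the TCP and whose axes are the flange's). Camera axes: x right, y down, z forward; pixel columns grow to the right and rows downward; lengths in m; the calibration is good to about 2 mm. The wrist camera is an equidistant fisheye: a pixel r from the principal point sees the ray r / f radians off the axis. A picture is of the moment at which its call begins: read the wrist's pose just before it. There is no depth.
- job_done(): hands the job in; it is judged then, once.
The state is a dict: "t": time; "joints": joint angles; "qd": joint speeds; "joint_efforts": joint torques, N m; "eef_pos": TCP position; "ee_rot": TCP orientation; "contact_force": force on the tool from outside, world axes, zero at the start; "torque": the same for the moment, N m; "gripper_width": finger opening in m; "finger_force": force on a finger pad.
Only numpy, scipy, OpenCV 4.12 (cv2) and the standard library are available. Lean on these libraries where they do the work, as an engineer would, in place of code of your own. Each camera call takes 0.05 s, during which the arm holds its last target. There are 200 camera calls.

## Working session

There is one attempt and no reset: what is moved stays moved. The work goes in short steps, Python scripts to look and compute and a shell command to move; the robot and the scene stay as the last step left them, time stands still between calls to the robot, and variables do not carry over. Pictures are saved under pics/ and viewed, at most 10 in all, crops included, and the job is handed in when it is done.

```bash
mkdir -p pics; ls; python3 - <<'E'
from rig import get_obs,capture
import cv2,numpy as np,pickle
o=get_obs();print(o)
for n in("scene","top"):
    c=capture(n);pickle.dump(c,open(f"pics/{n}0.pkl","wb"))
    cv2.imwrite(f"pics/{n}0.png",cv2.resize(c["img"][:,:,::-1],(800,600),interpolation=cv2.INTER_CUBIC));print(n,c["K"],c["R"],c["t"])
E
```

```text
pics
{'t': 0.0, 'joints': array([-8.47916098e-01,  3.59391772e-01,  1.10861170e-02, -3.35718712e-04,
       -1.22411874e+00, -2.88093627e-01]), 'qd': array([ 0.00055717, -0.00207891,  0.00082111, -0.00229826, -0.0017728 ,
       -0.00082689]), 'joint_efforts': array([-3.39422091e-03, -5.83324814e+01,  2.93419594e+01,  6.93663016e+00,
       -6.05996451e-03,  4.86256215e-05]), 'eef_pos': array([ 0.28411239, -0.61181849,  0.25537496]), 'ee_rot': array([[-9.07008033e-01, -4.21112482e-01, -8.40249623e-04],
       [-4.21113290e-01,  9.07006920e-01,  1.42975685e-03],
       [ 1.60023766e-04,  1.65064123e-03, -9.99998625e-01]]), 'contact_force': array([0.80028317, 0.53098869, 0.1455308 ]), 'torque': array([-0.00390825, -0.00886811, -0.04389862]), 'finger_force': 0.0, 'gripper_width': 0.08529802753944267}
scene [[518.97052671   0.         277.36979318]
 [  0.         518.97052671 211.78770854]
 [  0.           0.           1.        ]] [[-0.72388278  0.68991357  0.00360347]
 [ 0.37026148  0.39288853 -0.84175117]
 [-0.58215132 -0.60799496 -0.53985366]] [ 0.44719068 -0.0332661   1.59664766]
top [[546.78127798   0.         276.85386829]
 [  0.         546.78127798 212.7456123 ]
 [  0.           0.           1.        ]] [[-0.0047085  -0.99995209 -0.00858164]
 [-0.99808502  0.00522867 -0.06163563]
 [ 0.06167755  0.00827499 -0.99806182]] [-0.05926858  0.54931128  1.57928986]
```

View pics/scene0.png

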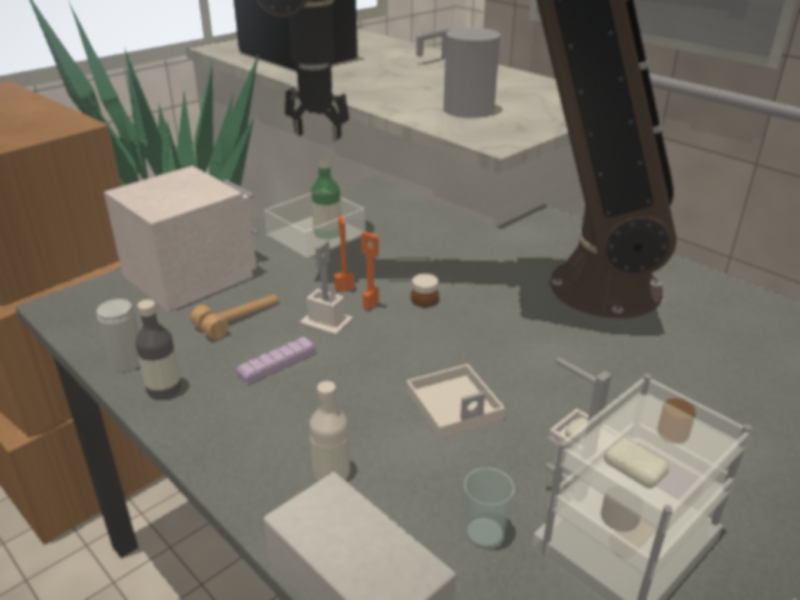

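View pics/top0.png

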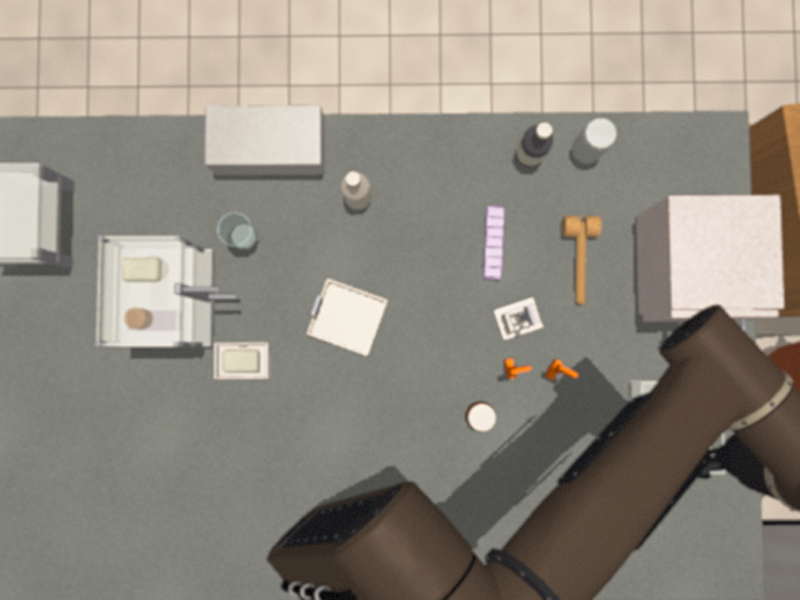

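The candidates of that shape are the grey/chrome brush in the white stand at scene (323,270), and two orange ones at (343,255) and (370,270). The chrome one in the ceramic stand fits the description. I'll confirm it in an enlarged crop.

```bash
cat > h.py <<'E'
import numpy as np,pickle,cv2
def load(n): return pickle.load(open(f"pics/{n}.pkl","rb"))
def proj(c,X):
    X=np.atleast_2d(X);p=(c["R"]@X.T).T+c["t"];q=(c["K"]@p.T).T;return q[:,:2]/q[:,2:]
def ray(c,uv,z):
    d=c["R"].T@np.linalg.inv(c["K"])@np.array([*uv,1.]);o=-c["R"].T@c["t"];return o+d*(z-o[2])/d[2]
def crop(c,x,y,w,h,W,H):
    im=cv2.resize(c["img"][y:y+h,x:x+w,::-1],(W,H),interpolation=cv2.INTER_CUBIC)
    for i in range(0,w,10): cv2.line(im,(i*W//w,0),(i*W//w,12 if (x+i)%50 else 24),(0,0,255) ,1)
    for i in range(0,h,10): cv2.line(im,(0,i*H//h),(12,i*H//h),(0,0,255),1)
    cv2.putText(im,f"{x},{y}",(20,25),0,.5,(255,0,255),1);return im
E
python3 - <<'E'
from h import *
t=load("top0");s=load("scene0")
a=np.vstack([np.hstack([crop(t,110,190,100,75,400,300),crop(t,200,185,80,75,400,300)][:2]),np.hstack([crop(t,335,200,60,45,400,300),crop(s,205,160,80,80,400,300)])])
cv2.imwrite("pics/c1.png",a)
b=np.vstack([np.hstack([crop(s,370,240,80,60,400,300),crop(s,280,250,80,60,400,300)]),np.hstack([crop(s,380,300,80,60,400,300),crop(t,60,160,100,90,400,300)])])
cv2.imwrite("pics/c2.png",b)
E
```

```text
(no output)
```

View pics/c1.png

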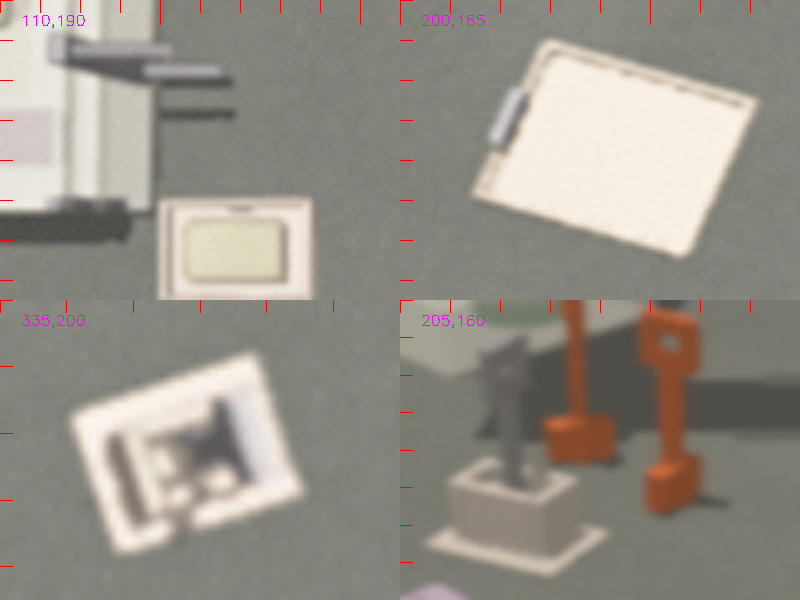

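View pics/c2.png

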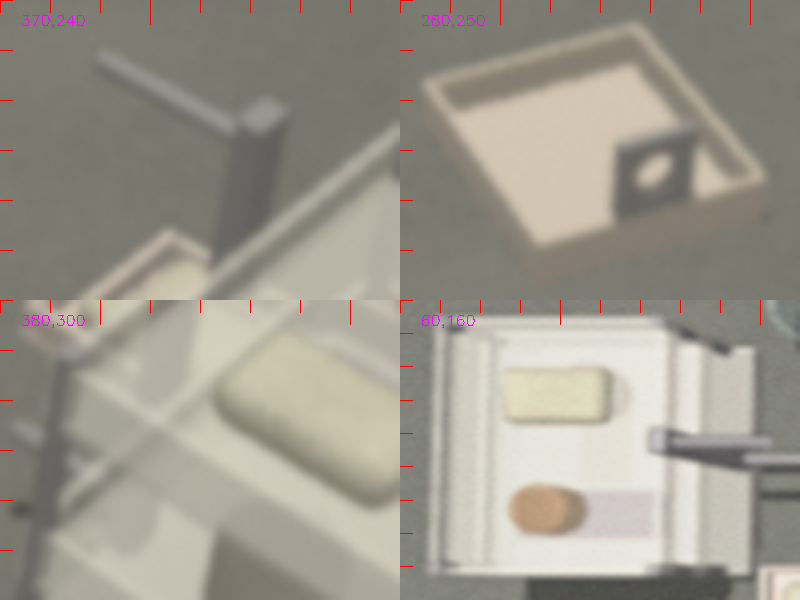

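Chrome brush confirmed: it is the only one in the white stand, at scene orig. (226,179). In the top view the tray's rim corners are (230,195), (272,210), (258,249) and (215,234). The low rod tip is at (165,208) and the high rod tip at (153,202).

```bash
cat > m.py <<'E'
from h import *
t=load("top0");s=load("scene0")
np.set_printoptions(precision=4,suppress=True)
print("high tip",ray(t,(152.75,202.25),.235),"base",ray(t,(128,202.25),.235),"low tip",ray(t,(165,207.75),.048))
print("scene high tip",ray(s,(370+100/5,240+57/5),.235),"base",ray(s,(370+235/5,240+130/5),.235))
fl=[ray(t,(60+352/4,160+47/(300/90)),.03),ray(t,(60+353/4,160+275/(300/90)),.03)];print("foot front",fl)
T=np.array([ray(t,p,.026) for p in[(229.6,195),(271.6,210.25),(257.6,249.25),(214.6,233.75)]]);print(T,T.mean(0))
print([np.linalg.norm(T[i]-T[i-1]) for i in range(4)])
f=T[0]+T[3]-T[1]-T[2];print("tray x yaw",np.degrees(np.arctan2(f[1],f[0])))
l=T[0]-T[3]+T[1]-T[2];print(np.degrees(np.arctan2(l[1],l[0])))
print("eye scene",ray(s,(280+253/5,250+175/5),.048))
B=np.array([ray(t,p,.006) for p in[(345.5,216.5),(373.5,207.8),(380.5,229.2),(353,238.2)]]);print(B,B.mean(0))
print([np.linalg.norm(B[i]-B[i-1]) for i in range(4)])
f=B[1]+B[2]-B[0]-B[3];print("long yaw",np.degrees(np.arctan2(f[1],f[0])))
f=B[1]+B[0]-B[2]-B[3];print("short",np.degrees(np.arctan2(f[1],f[0])))
print("brush eye scene",ray(s,(226.4,178.7),.153))
# stand-alone from scene
for n,p,z in [("tumbler base",(486/1.4286,532/1.4286),0),("lotion top",(326/1.4286,388/1.4286),.17)]:print(n,ray(s,p,z))
print("soap",ray(t,(241/1.4286,361/1.4286),.02),"tumblertop",ray(t,(236/1.4286,229/1.4286),.095),"base",ray(t,(243/1.4286,236/1.4286),0),"jar",ray(t,(481/1.4286,417/1.4286),.05),"lotiontop",ray(t,(352/1.4286,179/1.4286),.17))
E
python3 m.py
```

```text
high tip [0.5637 0.2497 0.235 ] base [0.5641 0.3123 0.235 ] low tip [0.5631 0.2585 0.048 ]
scene high tip [0.5616 0.2513 0.235 ] base [0.562  0.3119 0.235 ]
foot front [array([0.6629, 0.3127, 0.03  ]), array([0.464, 0.31 , 0.03 ])]
[[ 0.6009  0.0752  0.026 ]
 [ 0.5558 -0.0469  0.026 ]
 [ 0.443  -0.0059  0.026 ]
 [ 0.4884  0.1186  0.026 ]] [0.522  0.0353 0.026 ]
[np.float64(0.12058281391524442), np.float64(0.13011374332654038), np.float64(0.11997319187098471), np.float64(0.13254790573102412)]
tray x yaw 69.84238387427526
-20.532948160254776
eye scene [0.5456 0.1012 0.048 ]
[[ 0.5376 -0.2633  0.006 ]
 [ 0.5627 -0.3457  0.006 ]
 [ 0.4998 -0.3652  0.006 ]
 [ 0.4739 -0.2844  0.006 ]] [ 0.5185 -0.3146  0.006 ]
[np.float64(0.06712423228865859), np.float64(0.08618093739119216), np.float64(0.06587195744283525), np.float64(0.08484433092295825)]
long yaw -72.61857102621748
short 17.7856721162877
brush eye scene [ 0.519  -0.3032  0.153 ]
tumbler base [0.6878 0.2561 0.    ]
lotion top [0.776  0.0224 0.17  ]
soap [0.4342 0.2527 0.02  ] tumblertop [0.6928 0.249  0.095 ] base [0.6932 0.2546 0.    ] jar [ 0.3217 -0.2306  0.05  ] lotiontop [0.7735 0.0168 0.17  ]
```

```bash
python3 -m jog '{"rot":[[0,0,-0.03],[0,0,-0.03],[0,0,-0.03],[0,0,-0.03],[0,0,-0.03],[0,0,-0.03],[0,0,-0.03],[0,0,-0.03],[0,0,-0.03],[0,0,-0.03]],"translation":[[0.135,0.36,0],[0.135,0.36,0],[0.135,0.36,0],[0.135,0.36,0],[0.135,0.36,0],[0.135,0.36,0],[0.135,0.36,0],[0.135,0.36,0],[0.135,0.36,0],[0.135,0.36,0]],"grip":[1,1,1,1,1,1,1,1,1,1]}'
python3 -m jog '{"rot":[[0,0,-0.035],[0,0,-0.035],[0,0,-0.035],[0,0,-0.035],[0,0,-0.035],[0,0,-0.027],[0,0,0]],"translation":[[0.135,0.36,0],[0.135,0.36,0],[0.135,0.36,0],[0.135,0.36,0],[0.135,0.36,0],[0.135,0.36,0],[0,0,0]],"grip":[1,1,1,1,1,1,1]}'
cat > obs.py <<'E'
from rig import get_obs
import numpy as np
o=get_obs();R=o["ee_rot"];np.set_printoptions(precision=4,suppress=True)
print(o["t"],o["eef_pos"],"yaw y",np.degrees(np.arctan2(R[1,1],R[0,1])),"z",R[:,2],"q6",o["joints"][5],o["contact_force"],o["gripper_width"])
E
python3 obs.py
```

```text
t: 0.93
eef_pos: [0.4193, -0.2503, 0.2562]
ee_rot: [[-0.999, 0.039, -0.0], [0.039, 0.999, 0.0], [0.0, 0.0, -1.0]]
contact_force: [1.4, -0.1, 0.1]
gripper_width: 0.0851
finger_force: 0.0
t: 1.52
eef_pos: [0.5022, -0.0315, 0.2561]
ee_rot: [[-0.938, 0.345, 0.001], [0.345, 0.938, 0.0], [-0.0, 0.001, -1.0]]
contact_force: [-0.0, -0.5, 0.1]
gripper_width: 0.0855
finger_force: 0.0
1.5167 [ 0.5022 -0.0315  0.2561] yaw y 69.79702523333309 z [ 0.0006  0.0004 -1.    ] q6 -2.2515774905579704 [-0.0229 -0.4856  0.1216] 0.08551131412269618
```

```bash
python3 -m jog '{"rot":[[0,0,0],[0,0,0],[0,0,0],[0,0,0],[0,0,0],[0,0,0],[0,0,0],[0,0,0]],"translation":[[-0.02,0.077,-0.3],[0,0,-0.35],[0,0,-0.35],[0,0,-0.35],[0,0,-0.35],[0,0,-0.3],[0,0,-0.19],[0,0,0]],"grip":[1,1,1,1,1,0.5,0.5,0.5]}'
python3 -m jog '{"rot":[[0,0,0],[0,0,0],[0,0,0],[0,0,0],[0,0,0],[0,0,0],[0,0,0],[0,0,0]],"translation":[[0,0,0],[0,0,0],[0,0,0],[0,0,0],[0,0,0],[0,0,0],[0,0,0],[0,0,0]],"grip":[-0.2,-0.6,-1,-1,-1,-1,-1,-1]}'
python3 - <<'E'
from h import *; from rig import capture
c=capture("scene");w=capture("wrist");pickle.dump(w,open("pics/w1.pkl","wb"));print(w["K"],w["tool_from_camera"])
cv2.imwrite("pics/g1.png",np.hstack([crop(c,240,200,200,200,400,400),cv2.resize(w["img"][:,:,::-1],(400,300))[:, :] if 0 else cv2.copyMakeBorder(cv2.resize(w["img"][:,:,::-1],(400,300)),0,100,0,0,0)]))
E
python3 obs.py
```

```text
t: 2.18
eef_pos: [0.4954, -0.0294, 0.0334]
ee_rot: [[-0.938, 0.347, -0.007], [0.347, 0.938, -0.002], [0.006, -0.004, -1.0]]
contact_force: [-0.6, -0.5, -0.9]
gripper_width: 0.0643
finger_force: 0.0
t: 2.85
eef_pos: [0.4997, -0.028, 0.039]
ee_rot: [[-0.938, 0.346, 0.003], [0.346, 0.938, 0.001], [-0.003, 0.002, -1.0]]
contact_force: [-0.0, 2.2, 7.8]
gripper_width: 0.0021
finger_force: 60.1
[[325.1922621    0.         281.03438893]
 [  0.         325.1922621  206.74537563]
 [  0.           0.           1.        ]] [[-3.17082182e-04 -9.52661313e-01 -3.04033422e-01  7.83189260e-02]
 [ 9.99999937e-01 -2.53589774e-04 -2.48318078e-04  2.53689034e-04]
 [ 1.59463259e-04 -3.04033482e-01  9.52661334e-01 -1.17613083e-01]
 [ 0.00000000e+00  0.00000000e+00  0.00000000e+00  1.00000000e+00]]
2.95 [ 0.4997 -0.0279  0.039 ] yaw y 69.77096984354584 z [ 0.0035  0.001  -1.    ] q6 -2.261871564901489 [-1.4214  2.3413  9.1632] 0.0021749736724066314
```

View pics/g1.png

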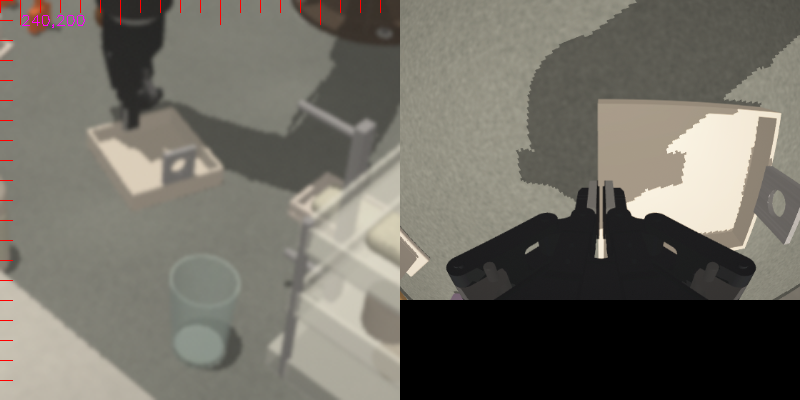

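```bash
python3 -m jog '{"rot":[[0,0,0.028],[0,0,0.028],[0,0,0.028],[0,0,0.028],[0,0,0.028],[0,0,0.028],[0,0,0.028],[0,0,0.028],[0,0,0],[0,0,0]],"translation":[[0.08,0.16,0],[0.08,0.16,0],[0.08,0.16,0],[0.08,0.16,0],[0.08,0.16,0],[0.08,0.16,0],[0.08,0.16,0],[0.08,0.16,0],[0,0,0],[0,0,0]],"grip":[-1,-1,-1,-1,-1,-1,-1,-1,-1,-1]}'
python3 obs.py
python3 - <<'E'
from h import *; from rig import capture
t=capture("top");s=capture("scene")
pickle.dump(t,open("pics/t2.pkl","wb"));pickle.dump(s,open("pics/s2.pkl","wb"))
cv2.imwrite("pics/g2.png",np.hstack([crop(t,130,170,100,100,400,400),crop(s,330,230,100,100,400,400)]))
E
```

```text
t: 3.78
eef_pos: [0.5642, 0.1011, 0.039]
ee_rot: [[-1.0, -0.0, 0.004], [-0.0, 1.0, 0.002], [-0.004, 0.002, -1.0]]
contact_force: [0.9, 3.8, 4.9]
gripper_width: 0.002
finger_force: 59.8
3.7833 [0.5642 0.1011 0.039 ] yaw y 90.00291777918075 z [ 0.0039  0.0017 -1.    ] q6 -2.090056187003358 [0.8605 3.8498 4.9384] 0.001995711216116244
```

View pics/g2.png

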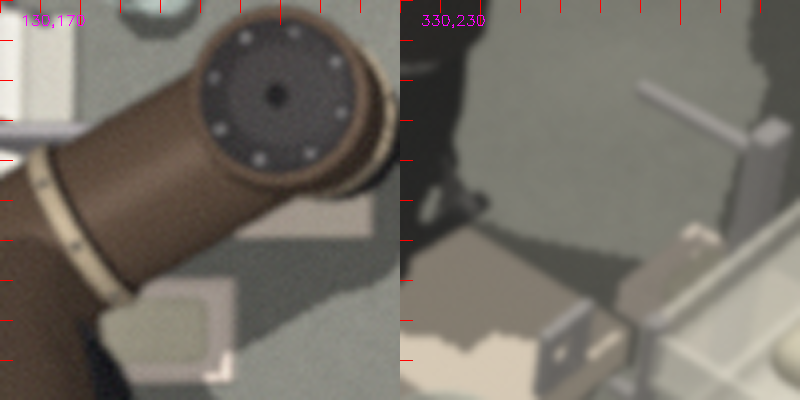

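```bash
python3 - <<'E'
from h import *
s=load("s2");np.set_printoptions(precision=4,suppress=True)
print("eye",ray(s,(370,318.3),.048),"expected px",proj(s,[.5635,.226,.048]))
print("rod tip pred",proj(s,[[.5635,.2585,.048],[.5635,.3135,.048]]), "lug top corners pred",proj(s,[[.5835,.230,.07],[.5435,.230,.07],[.5835,.224,.07],[.5435,.224,.07]]))
i=s["img"][295:345,355:415,::-1];i=cv2.convertScaleAbs(cv2.resize(i,(720,600),interpolation=cv2.INTER_CUBIC),alpha=1.7,beta=-60)
cv2.imwrite("pics/g3.png",i)
E
```

```text
eye [0.5656 0.23   0.048 ] expected px [[369.1058 316.8533]]
rod tip pred [[381.4953 324.8703]
 [403.5224 339.1238]] lug top corners pred [[365.7153 314.7916]
 [377.478  305.6454]
 [363.4341 313.315 ]
 [375.206  304.23  ]]
```

View pics/g3.png

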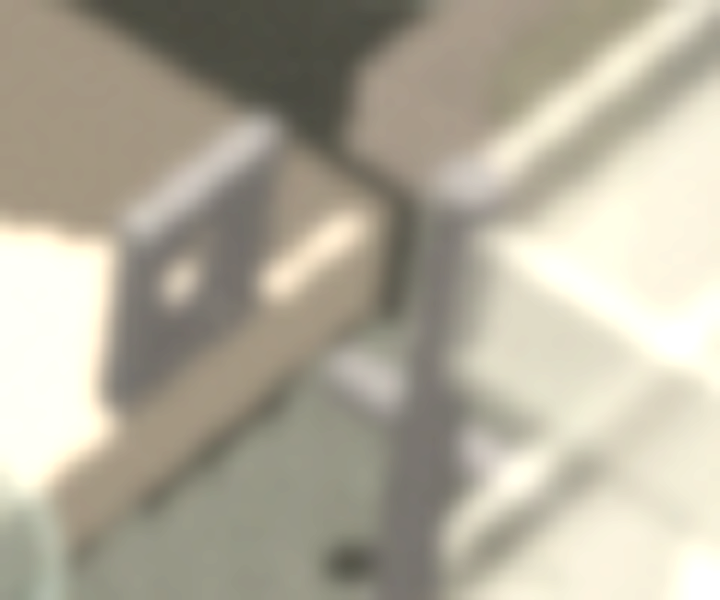

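```bash
python3 -m jog '{"rot":[[0,0,0],[0,0,0],[0,0,0],[0,0,0],[0,0,0],[0,0,0],[0,0,0]],"translation":[[0,0.15,0],[0,0.15,0],[0,0.15,0],[0,0.15,0],[0,0.15,0],[0,0,0],[0,0,0]],"grip":[-1,-1,-1,-1,-1,-1,-1]}'
python3 -m jog '{"rot":[[0,0,0],[0,0,0],[0,0,0],[0,0,0],[0,0,0]],"translation":[[0,0.02,0],[0,0.02,0],[0,0.02,0],[0,0,0],[0,0,0]],"grip":[-1,-1,-1,-1,-1]}'; python3 obs.py
```

```text
t: 4.47
eef_pos: [0.5627, 0.1755, 0.039]
ee_rot: [[-1.0, 0.001, 0.002], [0.001, 1.0, 0.001], [-0.002, 0.001, -1.0]]
contact_force: [-3.4, 3.2, 10.8]
gripper_width: 0.0021
finger_force: 60.7
t: 4.88
eef_pos: [0.5624, 0.1789, 0.039]
ee_rot: [[-1.0, 0.002, 0.0], [0.002, 1.0, -0.002], [-0.0, -0.002, -1.0]]
contact_force: [0.0, -8.3, 12.5]
gripper_width: 0.0017
finger_force: 60.9
4.8833 [0.5624 0.1789 0.039 ] yaw y 89.89704962465846 z [ 0.0002 -0.0017 -1.    ] q6 -2.2142892208526033 [ 0.0017 -8.2673 12.4802] 0.001653977381751571
```

```bash
python3 -m jog '{"rot":[[0,0,0],[0,0,0],[0,0,0],[0,0,0],[0,0,0],[0,0,0]],"translation":[[0,0.02,0],[0,0.02,0],[0,0.02,0],[0,0,0],[0,0,0],[0,0,0]],"grip":[-1,-1,-1,-1,-1,-1]}'; python3 obs.py
python3 - <<'E'
from h import *; from rig import capture
s=capture("scene");w=capture("wrist")
pickle.dump(s,open("pics/s4.pkl","wb"))
i=s["img"][270:360,330:430,::-1];i=cv2.convertScaleAbs(cv2.resize(i,(500,450),interpolation=cv2.INTER_CUBIC),alpha=1.6,beta=-50)
j=cv2.resize(w["img"][0:300,260:560,::-1],(300,300));j=cv2.copyMakeBorder(j,0,150,0,0,0)
cv2.imwrite("pics/g4.png",np.hstack([i,j]))
E
```

```text
t: 5.38
eef_pos: [0.5623, 0.1846, 0.039]
ee_rot: [[-1.0, 0.002, -0.0], [0.002, 1.0, -0.002], [0.0, -0.002, -1.0]]
contact_force: [-1.1, -9.8, 12.4]
gripper_width: 0.002
finger_force: 61.0
5.3833 [0.5623 0.1846 0.039 ] yaw y 89.890294746208 z [-0.0001 -0.002  -1.    ] q6 -2.2227927586102543 [-1.0795 -9.8213 12.382 ] 0.0020247187643963036
```

View pics/g4.png

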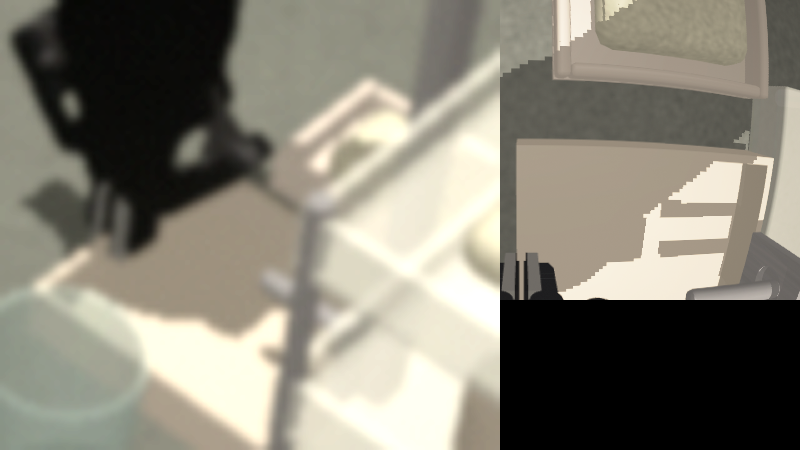

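```bash
python3 -m jog '{"rot":[[0,0,0],[0,0,0],[0,0,0],[0,0,0]],"translation":[[0,0.02,0],[0,0.01,0],[0,0,0],[0,0,0]],"grip":[-1,-1,-1,-1]}';python3 -m jog '{"rot":[[0,0,0],[0,0,0],[0,0,0],[0,0,0]],"translation":[[0,0.02,0],[0,0.01,0],[0,0,0],[0,0,0]],"grip":[-1,-1,-1,-1]}'; python3 obs.py
```

```text
t: 5.82
eef_pos: [0.5621, 0.186, 0.039]
ee_rot: [[-1.0, 0.002, -0.001], [0.002, 1.0, -0.004], [0.001, -0.004, -1.0]]
contact_force: [1.4, -16.2, 13.8]
gripper_width: 0.0019
finger_force: 61.2
t: 6.15
eef_pos: [0.5618, 0.1863, 0.0389]
ee_rot: [[-1.0, 0.003, -0.003], [0.003, 1.0, -0.008], [0.003, -0.008, -1.0]]
contact_force: [5.5, -28.5, 17.0]
gripper_width: 0.002
finger_force: 61.7
6.15 [0.5618 0.1863 0.0389] yaw y 89.84580499424126 z [-0.0029 -0.0076 -1.    ] q6 -2.231380144992674 [  5.4987 -28.5226  17.0252] 0.002033072718930928
```

```bash
python3 -m jog '{"rot":[[0,0,0],[0,0,0],[0,0,0],[0,0,0],[0,0,0]],"translation":[[0,-0.015,0],[0,0,0],[0,0,0],[0,0,0],[0,0,0]],"grip":[-1,-0.5,0,0.2,0.2]}';python3 -m jog '{"rot":[[0,0,0],[0,0,0],[0,0,0],[0,0,0],[0,0,0],[0,0,0],[0,0,0],[0,0,0],[0,0,0]],"translation":[[0,0,0.1],[0,0,0.2],[0,-0.2,0.3],[0,-0.3,0.25],[0,-0.3,0.25],[0,-0.3,0.25],[0,-0.3,0.25],[0,-0.3,0.25],[0,-0.3,0.25]],"grip":[0.2,0.2,0.2,0.2,0.2,0.2,0.2,0.2,0.2]}'; python3 obs.py
python3 - <<'E'
from h import *; from rig import capture
t=capture("top");s=capture("scene")
pickle.dump(t,open("pics/t5.pkl","wb"));pickle.dump(s,open("pics/s5.pkl","wb"))
a=crop(t,130,160,90,90,400,400); b=crop(t,330,190,80,80,400,400)
cv2.imwrite("pics/g5.png",np.hstack([a,b]))
E
```

```text
t: 6.57
eef_pos: [0.5622, 0.1913, 0.0374]
ee_rot: [[-1.0, 0.002, 0.0], [0.002, 1.0, 0.0], [-0.0, 0.0, -1.0]]
contact_force: [-0.2, 0.6, -0.5]
gripper_width: 0.0501
finger_force: 0.0
t: 7.32
eef_pos: [0.5618, -0.01, 0.2496]
ee_rot: [[-1.0, 0.001, 0.001], [0.001, 1.0, 0.0], [-0.001, 0.0, -1.0]]
contact_force: [-0.1, 0.5, 0.4]
gripper_width: 0.0512
finger_force: 0.0
7.3167 [ 0.5618 -0.01    0.2496] yaw y 89.94327818997772 z [ 0.0009  0.0004 -1.    ] q6 -1.9022312372296122 [-0.1484  0.4888  0.3714] 0.051244033506794545
```

View pics/g5.png

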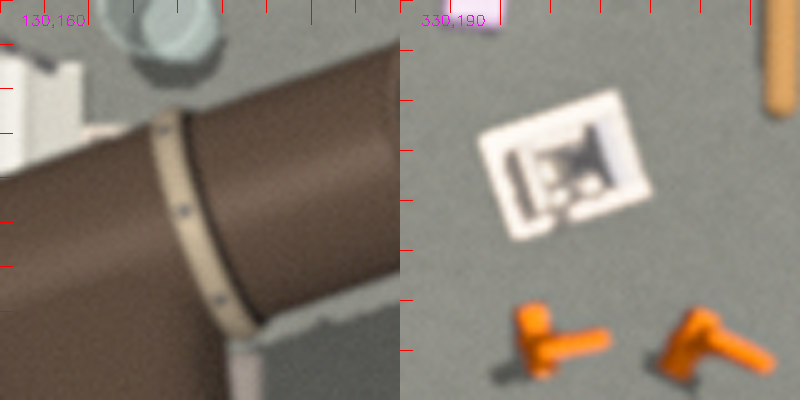

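```bash
python3 - <<'E'
from h import *
np.set_printoptions(precision=1,suppress=True)
t=load("top0");s=load("scene0");t5=load("t5")
c=np.array([.5185,-.3146,0]);a=np.radians(107.4);X=np.array([np.cos(a),np.sin(a),0]);Y=np.array([-X[1],X[0],0])
for d in (0,.0114):
  f=lambda x,y,z:c+X*(x+d*(z-.008)/.145)+Y*y+[0,0,z]
  P=[f(x,y,z+.008) for z in(.123,.167) for x in(-.004,.004) for y in(-.018,.018)]
  print(d,"scene plate",proj(s,P).min(0),proj(s,P).max(0),"eye",proj(s,f(0,0,.153)),"handle@z.06",proj(s,f(0,0,.06)))
  print(proj(s,P));print("top plate top",proj(t,P[4:]))
for n,cc,b in(("top",t,(335,200,60,45)),("scene",s,(205,160,50,60))):
  x,y,w,h=b;print(n);g=cv2.cvtColor(cc["img"],cv2.COLOR_RGB2GRAY)
  if n=="scene":
    for r in range(164,212,2):print(r,*g[r,214:240])
  else:
    for r in range(206,240,1):print(r,*g[r,344:382])
E
```

```text
0 scene plate [218.4 166.9] [229.2 187.5] eye [[223.9 177.1]] handle@z.06 [[225.6 206.3]]
[[219.3 186.7]
 [226.8 181.1]
 [221.8 187.5]
 [229.2 181.8]
 [218.4 172.4]
 [226.  166.9]
 [220.9 173.1]
 [228.4 167.6]]
top plate top [[372.  213.1]
 [376.3 226.2]
 [369.1 214.1]
 [373.4 227.1]]
0.0114 scene plate [222.3 168. ] [232.5 188.3] eye [[227.4 178.2]] handle@z.06 [[226.8 206.7]]
[[222.3 187.6]
 [229.7 181.9]
 [224.8 188.3]
 [232.1 182.6]
 [222.5 173.5]
 [230.  168. ]
 [225.  174.2]
 [232.5 168.7]]
top plate top [[367.2 214.7]
 [371.5 227.7]
 [364.3 215.6]
 [368.6 228.7]]
top
206 134 135 132 134 132 132 130 131 133 131 131 131 133 130 132 131 129 132 131 130 130 129 131 131 131 131 130 128 129 127 129 129 130 130 130 131 132 131
207 133 134 134 131 130 130 134 131 132 129 132 133 134 134 135 132 133 128 127 126 127 127 128 129 130 131 131 141 146 141 126 128 127 126 130 129 132 132
208 134 134 136 137 132 131 132 133 133 129 129 133 132 132 134 134 130 130 128 129 125 129 129 132 139 157 173 185 192 168 142 130 128 130 132 131 133 131
209 135 132 134 133 133 129 130 132 132 130 128 132
[... 6448 characters left out ...]
18 117 117 113 106 100 98 98 100 104 105 105 103 97 91 88 88 88 89
200 121 121 121 120 121 121 122 123 123 122 117 108 101 98 100 109 117 119 118 114 103 94 89 87 87 88
202 120 120 121 121 122 127 137 153 162 157 139 119 103 98 99 108 117 119 119 116 108 95 88 87 88 90
204 120 121 124 130 143 158 171 173 165 155 145 125 107 100 103 122 138 133 123 119 116 109 104 104 106 107
206 123 135 154 172 178 170 152 137 128 126 125 116 105 100 102 120 136 134 127 128 141 158 165 156 145 135
208 137 160 177 182 181 172 161 153 151 153 146 129 112 102 99 106 118 125 127 133 144 164 178 184 179 161
210 129 138 142 145 154 161 167 174 183 186 183 172 156 139 128 123 125 129 137 150 166 177 176 163 144 130
```

```bash
python3 -m jog '{"rot":[[0,0,0.075],[0,0,0.075],[0,0,0.075],[0,0,0.075],[0,0,0.075],[0,0,0.075],[0,0,0.075],[0,0,0.075],[0,0,0.075],[0,0,0.075]],"translation":[[-0.028,-0.187,0],[-0.028,-0.187,0],[-0.028,-0.187,0],[-0.028,-0.187,0],[-0.028,-0.187,0],[-0.028,-0.187,0],[-0.028,-0.187,0],[-0.028,-0.187,0],[-0.028,-0.187,0],[-0.028,-0.187,0]],"grip":[0.5,0.5,0.5,0.5,0.5,0.5,0.5,0.5,0.5,0.5]}'
python3 -m jog '{"rot":[[0,0,0.075],[0,0,0.075],[0,0,0.075],[0,0,0.075],[0,0,0.075],[0,0,0.07],[0,0,0],[0,0,0]],"translation":[[-0.028,-0.187,0],[-0.028,-0.187,0],[-0.028,-0.187,0],[-0.028,-0.187,0],[-0.028,-0.187,0],[-0.028,-0.187,0],[0,0,0],[0,0,0]],"grip":[0.5,0.5,0.5,0.5,0.5,0.5,0.5,0.5]}'
python3 obs.py
python3 - <<'E'
from h import *; from rig import capture,get_obs
np.set_printoptions(precision=3,suppress=True)
o=get_obs();print(o["joints"])
w=capture("wrist");t=capture("top");s=capture("scene")
for n,c in(("w6",w),("t6",t),("s6",s)):pickle.dump(c,open(f"pics/{n}.pkl","wb"))
# wrist prediction of eye plate top centre
R,p=o["ee_rot"],o["eef_pos"];M=w["tool_from_camera"];K=w["K"]
def wp(X):
    q=R.T@(X-p);c=M[:3,:3].T@(q-M[:3,3]);th=np.arctan2(np.hypot(*c[:2]),c[2]);return K[:2,2]+K[0,0]*th*c[:2]/np.hypot(*c[:2])
a=np.radians(107.4);X=np.array([np.cos(a),np.sin(a),0]);Y=np.array([-X[1],X[0],0]);e=np.array([.517,-.309,.175])
for x in(-.004,.004):
  for y in(-.018,.018):print(wp(e+X*x+Y*y))
# tray corners in top: light mask in tray area
def tp(X):return proj(t,X)
print(tp([[.623,.1835,.026],[.503,.1835,.026],[.623,.3135,.026],[.503,.3135,.026]]))
cv2.imwrite("pics/g6.png",np.hstack([crop(t,125,170,100,100,400,400),cv2.copyMakeBorder(cv2.resize(w["img"][:,:,::-1],(400,300)),0,100,0,0,0)]))
E
```

```text
t: 8.25
eef_pos: [0.5341, -0.1962, 0.2476]
ee_rot: [[-0.378, -0.926, -0.0], [-0.926, 0.378, 0.0], [-0.0, 0.0, -1.0]]
contact_force: [0.6, -0.5, -1.1]
gripper_width: 0.0642
finger_force: 0.0
t: 8.92
eef_pos: [0.5173, -0.3083, 0.2472]
ee_rot: [[0.297, -0.955, -0.0], [-0.955, -0.297, 0.0], [-0.0, 0.0, -1.0]]
contact_force: [0.4, -0.6, 0.1]
gripper_width: 0.0637
finger_force: 0.0
8.9167 [ 0.5173 -0.3083  0.2472] yaw y -162.70141773162462 z [-0.0005  0.0003 -1.    ] q6 0.5155128492192972 [ 0.4092 -0.6225  0.0968] 0.06373540549933156
[-0.213  0.246 -0.168 -0.    -1.157  0.516]
[252.708 225.399]
[310.169 225.271]
[253.12  237.142]
[309.799 237.014]
[[192.461 187.646]
 [192.262 228.823]
 [147.937 187.896]
 [147.53  229.047]]
```

View pics/g6.png

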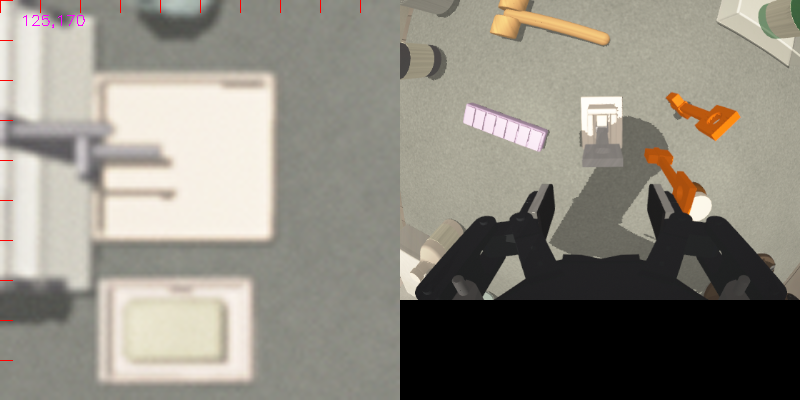

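The tray sits home and square, with its rear edge at top px 193.6 (193 predicted) and the rod through the eye. The wrist view shows the chrome plate under the jaws, centred in panel x at 602, and the orange brushes clear.

```bash
python3 -m jog '{"rot":[[0,0,0],[0,0,0],[0,0,0],[0,0,0],[0,0,0],[0,0,0],[0,0,0]],"translation":[[0.01,-0.03,-0.1],[0,0,-0.2],[0,0,-0.2],[0,0,-0.2],[0,0,-0.15],[0,0,0],[0,0,0]],"grip":[0.5,0.5,0.5,0.5,0.5,0.5,0.5]}'
python3 -m jog '{"rot":[[0,0,0],[0,0,0],[0,0,0],[0,0,0],[0,0,0],[0,0,0],[0,0,0]],"translation":[[0,0,0],[0,0,0],[0,0,0],[0,0,0],[0,0,0],[0,0,0],[0,0,0]],"grip":[0.2,0,-0.2,-1,-1,-1,-1]}';python3 obs.py
```

```text
t: 9.65
eef_pos: [0.5182, -0.3107, 0.1614]
ee_rot: [[0.3, -0.954, -0.002], [-0.954, -0.3, 0.0], [-0.001, 0.002, -1.0]]
contact_force: [0.3, -0.2, 1.0]
gripper_width: 0.0644
finger_force: 0.0
t: 10.23
eef_pos: [0.5188, -0.3116, 0.1637]
ee_rot: [[0.3, -0.954, 0.001], [-0.954, -0.3, -0.001], [0.001, -0.001, -1.0]]
contact_force: [-2.3, -0.1, 6.3]
gripper_width: 0.0351
finger_force: 59.4
10.2333 [ 0.5188 -0.3116  0.1637] yaw y -162.54895454333652 z [ 0.0015 -0.001  -1.    ] q6 0.5221330460862166 [-2.2932 -0.1391  6.282 ] 0.03514602679309251
```

```bash
python3 -m jog '{"rot":[[0,0,0],[0,0,0],[0,0,0],[0,0,0],[0,0,0],[0,0,0],[0,0,0],[0,0,0]],"translation":[[0,0,0.08],[0,0,0.15],[0,0,0.2],[0,0,0.2],[0,0,0.2],[0,0,0.12],[0,0,0.05],[0,0,0]],"grip":[-1,-1,-1,-1,-1,-1,-1,-1]}'
python3 -m jog '{"rot":[[0,0,-0.012],[0,0,-0.012],[0,0,-0.012],[0,0,-0.012],[0,0,-0.012],[0,0,-0.012],[0,0,-0.012],[0,0,-0.012],[0,0,-0.012],[0,0,-0.012]],"translation":[[0.025,0.1,0],[0.025,0.2,0],[0.025,0.29,0],[0.025,0.29,0],[0.025,0.29,0],[0.025,0.29,0],[0.025,0.29,0],[0.025,0.29,0],[0.025,0.29,0],[0.025,0.29,0]],"grip":[-1,-1,-1,-1,-1,-1,-1,-1,-1,-1]}'
python3 -m jog '{"rot":[[0,0,-0.012],[0,0,-0.012],[0,0,-0.012],[0,0,-0.012],[0,0,-0.012],[0,0,-0.012],[0,0,-0.002],[0,0,0],[0,0,0],[0,0,0]],"translation":[[0.025,0.29,0],[0.025,0.29,0],[0.025,0.29,0],[0.025,0.29,0],[0.025,0.29,0],[0.025,0.29,0],[0.01,0.29,0],[0,0.2,0],[0,0.1,0],[0,0,0]],"grip":[-1,-1,-1,-1,-1,-1,-1,-1,-1,-1]}';python3 obs.py
python3 - <<'E'
from h import *; from rig import capture,get_obs
s=capture("scene");pickle.dump(s,open("pics/s7.pkl","wb"));w=capture("wrist");pickle.dump(w,open("pics/w7.pkl","wb"))
t=capture("top");pickle.dump(t,open("pics/t7.pkl","wb"))
p=get_obs()["eef_pos"]
np.set_printoptions(precision=1,suppress=True)
for e in (p+[0,0,-.0107],[.5625,.25,.235],p+[0,0,-.0107-.145],p+[-.02,0,-.0107-.145],p+[.02,0,-.0107-.145],p+[0,.02,-.0107-.145],p+[0,-.02,-.0107-.145]):print(proj(s,e))
E
```

```text
t: 10.9
eef_pos: [0.519, -0.3113, 0.2639]
ee_rot: [[0.3, -0.954, 0.003], [-0.954, -0.3, -0.001], [0.001, -0.002, -1.0]]
contact_force: [-0.6, 0.1, -1.5]
gripper_width: 0.0349
finger_force: 59.7
t: 11.73
eef_pos: [0.5428, -0.0477, 0.2611]
ee_rot: [[0.115, -0.993, -0.002], [-0.993, -0.115, 0.0], [-0.0, 0.002, -1.0]]
contact_force: [0.3, 0.2, -0.9]
gripper_width: 0.0348
finger_force: 59.8
t: 12.57
eef_pos: [0.559, 0.1856, 0.2608]
ee_rot: [[0.002, -1.0, -0.002], [-1.0, -0.002, -0.001], [0.001, 0.002, -1.0]]
contact_force: [0.0, -0.4, -1.4]
gripper_width: 0.035
finger_force: 59.7
12.5667 [0.559  0.1856 0.2608] yaw y -179.90380396684805 z [-0.0018 -0.0008 -1.    ] q6 -0.650042775374895 [ 0.0414 -0.4038 -1.3976] 0.03495634402491518
[[363.4 229.3]]
[[389.2 251.3]]
[[357.  285.5]]
[[362.9 281.3]]
[[351.  289.8]]
[[364.5 290. ]]
[[349.7 281. ]]
```

```bash
python3 -m jog '{"rot":[[0,0,0],[0,0,0],[0,0,0],[0,0,0],[0,0,0]],"translation":[[0.04,0.1,-0.1],[0,0.2,-0.05],[0,0.1,0],[0,0,0],[0,0,0]],"grip":[-1,-1,-1,-1,-1]}';python3 obs.py
python3 - <<'E'
from h import *; from rig import capture,get_obs
np.set_printoptions(precision=1,suppress=True)
s=capture("scene");pickle.dump(s,open("pics/s8.pkl","wb"));p=get_obs()["eef_pos"]
e=p+[0,0,-.0107]
print("eye",proj(s,e),"head bottom box",proj(s,[e+[a,b,-.145] for a in(-.009,.009) for b in(-.02,.02)]))
print("rod tip",proj(s,[.563,.25,.235]))
g=cv2.cvtColor(s["img"],cv2.COLOR_RGB2GRAY)
print("cols 358-398")
for r in range(226,262,2):print(r,*g[r,358:400])
print("cols 340-390 head")
for r in range(270,306,2):print(r,*g[r,345:395])
E
```

```text
t: 13.13
eef_pos: [0.5635, 0.2238, 0.247]
ee_rot: [[0.0, -1.0, -0.0], [-1.0, -0.0, -0.0], [0.0, 0.0, -1.0]]
contact_force: [0.1, -0.1, -0.2]
gripper_width: 0.0346
finger_force: 59.7
13.1333 [0.5635 0.2238 0.247 ] yaw y -179.99421162173937 z [-0.0004 -0.0004 -1.    ] q6 -0.699853388631818 [ 0.0537 -0.0935 -0.1634] 0.034638374880845126
eye [[377.7 244.9]] head bottom box [[365.3 294.3]
 [380.6 303.7]
 [359.9 298.2]
 [375.3 307.9]]
rod tip [[389.  251.4]]
cols 358-398
226 46 47 52 54 53 47 42 39 39 40 39 40 43 47 44 40 37 37 39 45 57 60 48 39 36 36 35 36 35 36 36 36 35 36 36 38 45 69 88 94 93 100
228 53 42 45 48 49 47 41 39 38 38 38 38 38 39 40 39 38 38 38 38 38 38 37 37 38 36 35 36 37 36 36 36 36 36 37 40 56 84 107 116 116 118
230 65 43 39 39 40 41 39 38 38 37 37 38 42 54 71 77 69 53 42 37 36 37 36 37 38 38 37 37 37 37 36 37 36 38 40 52 76 101 114 117 118 118
232 77 50 39 38 38 40 39 38 37 38 37 38 43 59 86 105 104 83 56 40 37 38 42 52 65 71 68 58 47 40 39 46 58 66 73 88 106 116 119 119 120 120
234 91 61 43 40 39 38 38 38 38 37 38 39 40 49 72 94 95 77 52 39 39 45 62 80 91 94 93 89 75 5
[... 5015 characters left out ...]
 122 124 124 125 125 126 125 126 125 123 123 124 128 140 160 177 184 177 161 143 136 139
300 123 123 122 123 123 123 122 122 122 122 122 123 123 122 121 121 122 122 122 122 122 121 117 107 100 101 108 116 123 124 125 125 126 126 126 125 124 121 124 134 153 171 175 167 152 139 133 138 157 175
302 125 125 125 124 124 123 123 123 123 123 122 122 122 121 122 122 123 123 122 121 121 120 119 115 113 110 112 122 128 128 127 125 126 126 126 124 123 122 124 131 141 144 139 132 129 132 144 167 187 191
304 125 125 124 124 124 124 123 122 122 121 122 122 122 123 124 123 122 123 122 123 128 140 155 165 160 143 130 132 138 137 129 126 125 125 124 123 121 123 126 130 132 131 129 127 128 129 134 143 157 164
```

```bash
python3 - <<'E'
from h import *
s8=load("s8");s5=load("s0") if 0 else load("s6")
d=np.abs(s8["img"].astype(int)-s5["img"].astype(int)).sum(2)
for r in range(250,322,2):print(r,"".join("#" if v>60 else "+" if v>25 else "." for v in d[r,340:410]))
for r in (265,280,288,294,300,304):print(r,[tuple(int(v) for v in s8["img"][r,c]) for c in range(358,384,3)])
E
```

```text
250 .........................+##################+....+##++................
252 .........................+################++.....+######+.............
254 ..........................+#############++.........++#######+.........
256 .............................+#########++..............+###+..........
258 ...............................++#####++..............................
260 .................................+++++++..............................
262 .................................+++++++..............................
264 .................................+++++++..............................
266 .................................++++++...............................
268 .................................++++++...............................
270 ................................+++++++...............................
272 ................................+++++++...............................
274 ................................+++++++...............................
276 ................................++++++................................
278 ...............................+++++++........
[... 1841 characters left out ...]
112), (102, 100, 97), (105, 102, 98), (124, 124, 114), (126, 125, 115)]
288 [(125, 125, 114), (125, 124, 114), (138, 132, 119), (132, 125, 114), (108, 104, 100), (105, 102, 98), (120, 115, 106), (127, 124, 113), (126, 126, 115)]
294 [(125, 124, 114), (125, 124, 114), (140, 132, 120), (129, 122, 112), (102, 100, 96), (124, 118, 109), (132, 124, 113), (134, 126, 114), (131, 126, 115)]
300 [(123, 123, 113), (124, 123, 114), (124, 123, 113), (120, 117, 109), (103, 101, 97), (129, 122, 111), (132, 124, 113), (133, 125, 113), (124, 121, 111)]
304 [(124, 124, 114), (124, 123, 113), (125, 124, 114), (162, 155, 141), (150, 142, 129), (146, 137, 125), (132, 125, 113), (129, 124, 113), (125, 124, 114)]
```

```bash
python3 -m jog '{"rot":[[0,0,0],[0,0,0],[0,0,0],[0,0,0],[0,0,0],[0,0,0],[0,0,0]],"translation":[[0,0.06,0],[0,0.06,0],[0,0.06,0],[0,0.06,0],[0,0.06,0],[0,0.06,0],[0,0,0]],"grip":[-1,-1,-1,-1,-1,-1,-1]}';python3 -m jog '{"rot":[[0,0,0],[0,0,0],[0,0,0],[0,0,0],[0,0,0],[0,0,0]],"translation":[[0,0.05,0],[0,0.05,0],[0,0.05,0],[0,0.03,0],[0,0,0],[0,0,0]],"grip":[-1,-1,-1,-1,-1,-1]}';python3 obs.py
```

```text
t: 13.77
eef_pos: [0.5635, 0.261, 0.2472]
ee_rot: [[0.001, -1.0, -0.0], [-1.0, -0.001, 0.0], [-0.0, 0.0, -1.0]]
contact_force: [-0.3, -0.5, -1.4]
gripper_width: 0.035
finger_force: 59.7
t: 14.27
eef_pos: [0.5634, 0.278, 0.2472]
ee_rot: [[-0.0, -1.0, -0.0], [-1.0, 0.0, -0.0], [0.0, 0.0, -1.0]]
contact_force: [-0.0, 0.1, -1.1]
gripper_width: 0.0347
finger_force: 59.7
14.2667 [0.5634 0.278  0.2472] yaw y 179.99737239345265 z [-0.0001 -0.0001 -1.    ] q6 -0.7685606769116089 [-0.0237  0.0947 -1.1434] 0.03472720701918293
```

```bash
python3 -m jog '{"rot":[[0,0,0],[0,0,0],[0,0,0],[0,0,0]],"translation":[[0,0,-0.03],[0,0,-0.01],[0,0,0],[0,0,0]],"grip":[-1,-1,-1,-1]}';python3 -m jog '{"rot":[[0,0,0],[0,0,0],[0,0,0],[0,0,0]],"translation":[[0,0,-0.02],[0,0,-0.01],[0,0,0],[0,0,0]],"grip":[-1,-1,-1,-1]}'
```

```text
t: 14.6
eef_pos: [0.5635, 0.2776, 0.2432]
ee_rot: [[-0.001, -1.0, -0.0], [-1.0, 0.001, -0.0], [0.0, 0.0, -1.0]]
contact_force: [0.2, 0.2, -0.7]
gripper_width: 0.0349
finger_force: 59.7
t: 14.93
eef_pos: [0.5637, 0.2778, 0.2411]
ee_rot: [[-0.0, -1.0, 0.001], [-1.0, 0.0, 0.0], [-0.0, -0.001, -1.0]]
contact_force: [-1.7, -1.2, 4.5]
gripper_width: 0.0346
finger_force: 60.4
```

```bash
python3 -m jog '{"rot":[[0,0,0],[0,0,0],[0,0,0],[0,0,0],[0,0,0]],"translation":[[0,0,0.007],[0,0,0],[0,0,0],[0,0,0],[0,0,0]],"grip":[-1,-0.1,0.2,0.5,0.5]}';python3 -m jog '{"rot":[[0,0,0],[0,0,0],[0,0,0],[0,0,0],[0,0,0],[0,0,0],[0,0,0],[0,0,0],[0,0,0],[0,0,0]],"translation":[[0,0,0.1],[0,0,0.2],[0,0,0.3],[0,-0.2,0.3],[0,-0.35,0],[0,-0.35,0],[0,-0.35,0],[0,-0.35,0],[0,-0.35,0],[0,-0.35,0]],"grip":[0.5,0.5,0.5,0.5,0.5,0.5,0.5,0.5,0.5,0.5]}'
python3 -m jog '{"rot":[[0,0,0],[0,0,0],[0,0,0],[0,0,0],[0,0,0],[0,0,0],[0,0,0],[0,0,0],[0,0,0],[0,0,0]],"translation":[[0,-0.35,0],[0,-0.35,0],[0,-0.35,0],[0,0,0],[0,0,0],[0,0,0],[0,0,0],[0,0,0],[0,0,0],[0,0,0]],"grip":[0.5,0.5,0.5,0.5,0.5,0.5,0.5,0.5,0.5,0.5]}'
python3 - <<'E'
from h import *; from rig import capture
np.set_printoptions(precision=1,suppress=True)
t=capture("top");s=capture("scene");s6=load("s6");t6=load("t6")
for n,c in(("t9",t),("s9",s)):pickle.dump(c,open(f"pics/{n}.pkl","wb"))
e=np.array([.563,.278,.231])
print("eye",proj(s,e),"head",proj(s,[e+[a,b,-.145] for a in(-.009,.009) for b in(-.02,.02)]),"top eyeplate",proj(t,[e+[a,0,.022] for a in(-.018,.018)]))
d=np.abs(s["img"].astype(int)-s6["img"].astype(int)).sum(2)
for r in range(248,336,2):print(r,"".join("#" if v>60 else "+" if v>25 else "." for v in d[r,370:430]))
d=np.abs(t["img"].astype(int)-t6["img"].astype(int)).sum(2)
print("top")
for r in range(180,236,2):print(r,"".join("#" if v>60 else "+" if v>25 else "." for v in d[r,120:200]))
E
```

```text
t: 15.35
eef_pos: [0.5635, 0.2778, 0.2407]
ee_rot: [[-0.0, -1.0, -0.0], [-1.0, 0.0, -0.0], [0.0, 0.0, -1.0]]
contact_force: [-0.4, -0.8, 0.3]
gripper_width: 0.0642
finger_force: 0.0
t: 16.18
eef_pos: [0.5632, 0.0462, 0.3321]
ee_rot: [[0.0, -1.0, 0.001], [-1.0, -0.0, 0.0], [-0.0, -0.001, -1.0]]
contact_force: [1.4, -0.4, -0.7]
gripper_width: 0.0639
finger_force: 0.0
t: 17.02
eef_pos: [0.5636, -0.0564, 0.331]
ee_rot: [[0.001, -1.0, -0.0], [-1.0, -0.001, -0.0], [0.0, 0.0, -1.0]]
contact_force: [-0.4, -0.0, -0.5]
gripper_width: 0.0641
finger_force: 0.0
eye [[401.  259.7]] head [[386.2 309.1]
 [402.4 319.2]
 [380.9 313.3]
 [397.1 323.6]] top eyeplate [[139.6 209.2]
 [139.8 194.8]]
248 ...............+###++############+.+##+.####################
250 ..............+##+++++########+.+###+..#####################
252 ............+##+++++....++#+.+###++.+#######################
254 ..........+###++####+........++..++#########################
256 ........+###+++#########+++++###############################
258 .......+##+++#############++++###+...+################++##+.
260 ........+++##########
[... 4128 characters left out ...]
##############+++++#
220 ##########################################################################+.+++#
222 ##############################################################################++
224 ############################################################################++++
226 ##############################################################################+#
228 ##############################################################################+#
230 #############################################################################+..
232 .############################################################################+.+
234 ..###########################################################################+..
```

```bash
python3 -m jog '{"rot":[[0,0,0],[0,0,0],[0,0,0],[0,0,0],[0,0,0],[0,0,0],[0,0,0],[0,0,0],[0,0,0],[0,0,0]],"translation":[[-0.05,-0.35,0],[-0.05,-0.35,0],[-0.05,-0.35,0],[-0.05,-0.35,0],[-0.05,-0.35,0],[-0.05,-0.35,0],[-0.05,-0.35,0],[-0.05,-0.35,0],[0,0,0],[0,0,0]],"grip":[0.5,0.5,0.5,0.5,0.5,0.5,0.5,0.5,0.5,0.5]}'
python3 - <<'E'
from h import *; from rig import capture
t=capture("top");s=capture("scene");s6=load("s6");t6=load("t6")
for n,c in(("t9",t),("s9",s)):pickle.dump(c,open(f"pics/{n}.pkl","wb"))
d=np.abs(s["img"].astype(int)-s6["img"].astype(int)).sum(2)
for r in range(240,332,2):print(r,"".join("#" if v>60 else "+" if v>25 else "." for v in d[r,370:430]))
d=np.abs(t["img"].astype(int)-t6["img"].astype(int)).sum(2)
print("top")
for r in range(180,236,2):print(r,"".join("#" if v>60 else "+" if v>25 else "." for v in d[r,120:200]))
# bystanders: top vs start
t0=load("top0");d=np.abs(t["img"].astype(int)-t0["img"].astype(int)).sum(2)
for n,(x,y) in dict(tumbler=(168,163),soap=(168,253),pill=(346,170),roller=(407,175),lotion=(248,133),jar=(337,292),or1=(359,258),or2=(393,259),bstand=(363,223)).items():print(n,(d[y-15:y+15,x-15:x+15]>60).mean())
E
```

```text
t: 17.95
eef_pos: [0.5229, -0.3388, 0.3303]
ee_rot: [[-0.003, -1.0, -0.001], [-1.0, 0.003, 0.0], [-0.0, 0.001, -1.0]]
contact_force: [-0.5, -0.2, 0.4]
gripper_width: 0.0645
finger_force: 0.0
240 ............................................................
242 ............................................................
244 ............................................................
246 ....................................++......................
248 .................................++###+.....................
250 ...............................++###+..+....................
252 ............................+####+..+##+....................
254 .............................++..++###++....................
256 .........................++++#########+.....................
258 .........................+++++###+..+++.....................
260 ........................+++#+++++...........................
262 ........................++++###++++.........................
264 ........................+++++####+#+++......................
266 ........................++++########++......................
[... 3941 characters left out ...]
.............
224 .....................................###+.......................................
226 ................................................................................
228 ................................................................................
230 ................................................................................
232 ................................................................................
234 ................................................................................
tumbler 0.0
soap 0.0
pill 0.9888888888888889
roller 0.7388888888888889
lotion 0.0
jar 0.3844444444444444
or1 0.6322222222222222
or2 0.3277777777777778
bstand 0.6022222222222222
```

```bash
python3 -c "
from rig import job_done;print(job_done())"
```

```text
the job is handed in; nothing more can be done
None
```

The job is handed in: the tray is against the stand with the low rod through its eye, about 2 mm off centre by my measurement, and the brush hangs by its eye on the high rod over the tray. The last comparison showed the tumbler, soap dish and lotion bottle unmoved; the arm or its shadow covered the pill box, roller, jar and orange brushes, so those were not rechecked at the end.

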